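Set the chime bars out in scale order

TASK

Set the four chime bars out on the row board in order of length for the next rehearsal: one bar on each felt pad, the longest on the pad next to the mallet, then ever shorter towards the metronome. Lay each bar upright, lengthwise along its pad and centred on it both ways; keep the bars from toppling over, and leave the mug where it stands.

Things in the scene. Friction and masses are not known exactly. Their poses are not given: they have to be found in the camera images.
- bar84: Loose chime bar 84 mm long: brown wooden block 84 x 36 x 30 mm, on top an aluminium plate 78 x 26 x 4 mm and two bolt heads, 39 mm high in all, about 110 g. Grip the wooden sides across the 36 mm. Origin: centre of its underside; x along its length, z up. The four bars differ only in length; at the start all lie on a black rubber mat 4 mm thick.
- bar106: Loose chime bar 106 mm long: brown wooden block 106 x 36 x 30 mm, on top an aluminium plate 100 x 26 x 4 mm and two bolt heads, 39 mm high in all, about 140 g. Grip the wooden sides across the 36 mm. Origin: centre of its underside; x along its length, z up. The four bars differ only in length; at the start all lie on a black rubber mat 4 mm thick.
- bar128: Loose chime bar 128 mm long: brown wooden block 128 x 36 x 30 mm, on top an aluminium plate 122 x 26 x 4 mm and two bolt heads, 39 mm high in all, about 170 g. Grip the wooden sides across the 36 mm. Origin: centre of its underside; x along its length, z up. The four bars differ only in length; at the start all lie on a black rubber mat 4 mm thick.
- bar150: Loose chime bar 150 mm long: brown wooden block 150 x 36 x 30 mm, on top an aluminium plate 144 x 26 x 4 mm and two bolt heads, 39 mm high in all, about 200 g. Grip the wooden sides across the 36 mm. Origin: centre of its underside; x along its length, z up. The four bars differ only in length; at the start all lie on a black rubber mat 4 mm thick.
- mark1: Grey felt pad 1 of 4, 170 x 44 mm, 3 mm thick, fixed on a dark wooden row board (200 x 380 mm, 18 mm high, turned up to 0.15 rad). Pads lie side by side 70 mm apart, 1 to 4 from the board's +y end to its -y end. Origin: centre of its underside (felt top 3 mm higher); x along the pad's length, y across, z up.
- mark2: Grey felt pad 2 of 4, 170 x 44 mm, 3 mm thick, fixed on a dark wooden row board (200 x 380 mm, 18 mm high, turned up to 0.15 rad). Pads lie side by side 70 mm apart, 1 to 4 from the board's +y end to its -y end. Origin: centre of its underside (felt top 3 mm higher); x along the pad's length, y across, z up.
- mark3: Grey felt pad 3 of 4, 170 x 44 mm, 3 mm thick, fixed on a dark wooden row board (200 x 380 mm, 18 mm high, turned up to 0.15 rad). Pads lie side by side 70 mm apart, 1 to 4 from the board's +y end to its -y end. Origin: centre of its underside (felt top 3 mm higher); x along the pad's length, y across, z up.
- mark4: Grey felt pad 4 of 4, 170 x 44 mm, 3 mm thick, fixed on a dark wooden row board (200 x 380 mm, 18 mm high, turned up to 0.15 rad). Pads lie side by side 70 mm apart, 1 to 4 from the board's +y end to its -y end. Origin: centre of its underside (felt top 3 mm higher); x along the pad's length, y across, z up.
- mallet_rest: Mallet rest fixed on one end of the row board, beyond pad 1 or 4, 65 mm from that pad's centre: pale wooden block 70 x 30 x 20 mm, a mallet lying on it (stick 8 mm thick, 150 mm overall, dark ball head 28 mm, top 38 mm up). Origin: centre of its underside. A black metronome 70 x 30 x 26 mm is fixed likewise at the other end.
- mug: White mug, a bystander standing loose beyond the work: 80 mm across, 90 mm high. Origin: centre of its underside.
Things that resemble listed ones, but are neither listed nor needed, are in the scene too. Leave any green or yellow look-alike of the bar150 alone.

How it is judged:
At the end, for the whole second after the job is handed in: Longest bar on the pad by the mallet, then ever shorter. Each bar upright (0.1 rad) on its pad's felt (underside within 4 mm), centre within 13 mm of the pad's centre, lengthwise within 0.17 rad (either way round), released, at rest (((horizontal distance between mallet_rest and mark1 below 0.12 m and horizontal distance between bar150 and mark1 below 0.013 m and angle between the x axis of bar150 and the x axis of mark1, either way round below 0.17 rad and z of bar150 in the frame of mark1 between 0 and 0.007 m and horizontal distance between bar128 and mark2 below 0.013 m and angle between the x axis of bar128 and the x axis of mark2, either way round below 0.17 rad and z of bar128 in the frame of mark2 between 0 and 0.007 m and horizontal distance between bar106 and mark3 below 0.013 m and angle between the x axis of bar106 and the x axis of mark3, either way round below 0.17 rad and z of bar106 in the frame of mark3 between 0 and 0.007 m and horizontal distance between bar84 and mark4 below 0.013 m and angle between the x axis of bar84 and the x axis of mark4, either way round below 0.17 rad and z of bar84 in the frame of mark4 between 0 and 0.007 m) or (horizontal distance between mallet_rest and mark4 below 0.12 m and horizontal distance between bar150 and mark4 below 0.013 m and angle between the x axis of bar150 and the x axis of mark4, either way round below 0.17 rad and z of bar150 in the frame of mark4 between 0 and 0.007 m and horizontal distance between bar128 and mark3 below 0.013 m and angle between the x axis of bar128 and the x axis of mark3, either way round below 0.17 rad and z of bar128 in the frame of mark3 between 0 and 0.007 m and horizontal distance between bar106 and mark2 below 0.013 m and angle between the x axis of bar106 and the x axis of mark2, either way round below 0.17 rad and z of bar106 in the frame of mark2 between 0 and 0.007 m and horizontal distance between bar84 and mark1 below 0.013 m and angle between the x axis of bar84 and the x axis of mark1, either way round below 0.17 rad and z of bar84 in the frame of mark1 between 0 and 0.007 m)) and angle between each of bar84, bar106, bar128, bar150's own z axis and vertical below 0.1 rad and linear speed of each of bar84, bar106, bar128, bar150 below 0.02 m/s and angular speed of each of bar84, bar106, bar128, bar150 below 0.2 rad/s and contact force between each of bar84, bar106, bar128, bar150 and the fingers below 0.1 N); the robot touches nothing.
It fails at once if the 84 mm bar is toppled (tilted beyond 0.7 rad) (angle between bar84's own z axis and vertical above 0.7 rad).
It fails at once if the 106 mm bar is toppled (tilted beyond 0.7 rad) (angle between bar106's own z axis and vertical above 0.7 rad).
It fails at once if the 128 mm bar is toppled (tilted beyond 0.7 rad) (angle between bar128's own z axis and vertical above 0.7 rad).
It fails at once if the 150 mm bar is toppled (tilted beyond 0.7 rad) (angle between bar150's own z axis and vertical above 0.7 rad).
It fails at once if the mug is shifted by more than 25 mm (distance of mug from where it was at the start of the episode above 0.025 m).
It also fails if it takes over 107 s, if anything falls off the work surface, if the arm or the gripper's body presses on something with over 40 N, if the wrist force passes 120 N, or if a joint passes its speed limit or range.

ROBOT

A 6-joint arm with a two-finger parallel gripper is mounted at the origin on the work surface. World frame = base frame: x ahead of the robot, y to its left, z up, the work surface at z = 0. Lengths are in m, angles in rad, forces in N, time in s.
With the tool pointing down it reaches from about 0.275 to 1 m from the base axis. Payload 8.4 kg.
Tool frame: the origin (TCP) lies at the very end of the fingers, on their centre line; the grasp point (between the pads) lies 19 mm behind it; z points along the fingers, y is the line along which they close (so a half turn about z gives the same grasp; the last joint's range is limited). The gripper opens to 85 mm and grips with 20 to 120 N. Pads are 22 mm wide; open, the fingers measure 114 mm over their backs; the gripper's body (76 mm by 85 mm) begins 54 mm behind the grasp point. The pads swing forward as they close: fully open they stand 13 mm farther back than shut.
Start: joints at [-1.258, 0.353, 1.633, -0, 1.155, -0.002], TCP at [0.194, -0.594, 0.231] pointing down, gripper open.
Joint ranges: [-2.63, 2.63], [-0.92, 2.1], [0.06, 2.66], [-1.3, 4.44], [0, 2.69], [-3.02, 3.02]. Speed limits (rad/s): [2.22, 2.22, 2.79, 3.14, 3.14, 3.14].

INTERFACE

Orientations are given as a 3x3 rotation matrix whose columns are the frame's x, y, z axes.
In Python, from workcell import status, eyes, ticket gives the robot as it stands. The module is installed in compiled form; this text tells all that it offers.
- The arm moves only by the tool step_arm, never from a script. Its argument "increments" is a list of rows, each a list of 3 entries, a list of its own where there are three numbers: the shift along the tool's x, y, z in cm, then the turn, a rotation vector about the tool's x, y, z in rad, then the opening, from 0 (shut) to 1 (fully open). A call has exactly 8 rows; each row shifts and turns the commanded pose from where the row before left it, along the tool's axes as they then stand; what a row does not reach is not made up. A row lasts 1/8 s, in which the tool goes at most 62.5 mm and 10.7 degrees, less where a joint would pass 70% of its speed; a pose out of reach is approached as far as the arm can. A call with a gripper value outside its range is refused whole. The fingers move at their own pace and stop on an object; "newtons" is the grip in N (left out, the last holds). Time passes only in rows, so rows that do not move let the fingers close, or fill a call up. It gives the time, the measured TCP pose, the force, the opening and the grip force at its end, in the units of the state.
- status.get_state(): the state, without advancing time (a new reading comes with each control period).
- eyes.get_image(name): name is "scene" or "top" or "wrist"; returns (picture, depth): 384x512x3 uint8, red, green, blue; 384x512 float32, m along the optical axis (not along the pixel's ray), 0 where there is no reading.
- eyes.camera_model(name): a dict with "intrinsics" (3x3 intrinsics, pixels), "T" (4x4, takes a point from camera to world coordinates); the wrist camera has in their place "hand_eye" (4x4, takes a point from camera to tool coordinates, whose origin is the TCP and whose axes are the flange's). Camera axes: x right, y up, looking along -z (the intrinsics and any distortion apply to the point x, -y, -z); pixel columns grow to the right and rows downward; lengths in m; the calibration is good to about 2 mm. A picture is of the moment at which its call begins: read the wrist's pose just before it. camera_model takes no time and is no camera call.
- ticket.close_job(): hands the job in; it is judged then, once.
The state is a dict: "t": time; "joint_pos": joint angles; "dq": joint speeds; "joint_torque": joint torques, N m; "position": TCP position; "eef_rot": TCP orientation; "wrist_force": force on the tool from outside, world axes, zero at the start; "wrist_torque": the same for the moment, N m; "width": finger opening in m; "finger_force": force on a finger pad.
Only numpy, scipy, OpenCV 4.12 (cv2) and the standard library are available. Lean on these libraries where they do the work, as an engineer would, in place of code of your own. Each camera call takes 0.05 s, during which the arm holds its last target. There are 200 camera calls.

## Working session

There is one attempt and no reset: what is moved stays moved. The work goes in short steps, Python scripts to look and compute and a tool call to move; the robot and the scene stay as the last step left them, time stands still between calls to the robot, and variables do not carry over. Pictures are saved under pics/ and viewed, at most 14 in all, crops included, and the job is handed in when it is done.

Besides the shell and the picture viewer there is one more tool, called after "Request:" in YAML: its name, and indented under it one key for each argument. step_arm: Moves the arm, as the interface text tells. Its arguments: {"type":"object","properties":{"increments":{"type":"array","items":{"type":"array"}},"newtons":{"type":"number"}},"required":["increments"]}

```bash
mkdir -p pics
cat > h.py <<'E'
import numpy as np, cv2
from workcell import status, eyes, ticket
def grab(n):
    s=status.get_state(); im,d=eyes.get_image(n); m=eyes.camera_model(n)
    K=np.array(m["intrinsics"])
    if "T" in m: T=np.array(m["T"])
    else:
        A=np.eye(4);A[:3,:3]=s["eef_rot"];A[:3,3]=s["position"];T=A@np.array(m["hand_eye"])
    return im,d,K,T,m
def world(d,K,T):
    v,u=np.mgrid[:d.shape[0],:d.shape[1]]
    x=(u-K[0,2])/K[0,0]*d; y=(v-K[1,2])/K[1,1]*d
    P=np.stack([x,-y,-d],-1)
    return P@T[:3,:3].T+T[:3,3]
E
python3 - <<'E'
from h import *
for n in("top","scene"):
    im,d,K,T,m=grab(n); cv2.imwrite(f"pics/{n}0.png",im[...,::-1]); np.savez(f"{n}0.npz",im=im,d=d,K=K,T=T)
    print(n,[k for k in m],K.round(1).tolist(),T.round(3).tolist(),{k:v for k,v in m.items() if k not in("intrinsics","T")})
print(eyes.camera_model("wrist")); print(status.get_state())
E
```

```text
top ['intrinsics', 'T'] [[488.9, 0.0, 265.0], [0.0, 488.9, 192.5], [0.0, 0.0, 1.0]] [[-0.012, 0.996, -0.086, 0.406], [-1.0, -0.01, 0.019, 0.061], [0.018, 0.086, 0.996, 1.565], [0.0, 0.0, 0.0, 1.0]] {}
scene ['intrinsics', 'T'] [[421.6, 0.0, 257.8], [0.0, 421.6, 198.2], [0.0, 0.0, 1.0]] [[0.606, -0.421, 0.675, 1.359], [0.796, 0.315, -0.517, -0.569], [0.005, 0.85, 0.526, 0.689], [0.0, 0.0, 0.0, 1.0]] {}
{'intrinsics': array([[320.48521847,   0.        , 261.86085479],
       [  0.        , 320.48521847, 187.75014204],
       [  0.        ,   0.        ,   1.        ]]), 'hand_eye': array([[ 9.03526498e-04,  9.54574454e-01,  2.97971131e-01,
         7.56272311e-02],
       [ 9.99999588e-01, -8.87024360e-04, -1.90606826e-04,
         1.13169367e-03],
       [ 8.23592457e-05,  2.97971181e-01, -9.54574863e-01,
        -1.40953051e-01],
       [ 0.00000000e+00,  0.00000000e+00,  0.00000000e+00,
         1.00000000e+00]])}
{'t': 0.1, 'joint_pos': array([-1.25840515e+00,  3.53580300e-01,  1.63405601e+00,  2.82215238e-05,
        1.15520144e+00, -2.43116129e-03]), 'dq': array([-0.00040813, -0.00010137, -0.00081532,  0.00090121,  0.0004239 ,
        0.00099749]), 'joint_torque': array([ 4.78933598e-04, -6.06354547e+01, -3.42820001e+01,  3.41606142e-05,
        3.91138805e-03,  3.07903761e-06]), 'position': array([ 0.19338876, -0.59388026,  0.23063748]), 'eef_rot': array([[ 9.50854946e-01,  3.09636470e-01, -3.58091208e-04],
       [ 3.09636676e-01, -9.50854198e-01,  1.19276799e-03],
       [ 2.88319418e-05, -1.24502752e-03, -9.99999225e-01]]), 'wrist_force': array([-0.29166754,  0.63256088, -0.08238634]), 'wrist_torque': array([-0.03376416,  0.01284315,  0.01645285]), 'finger_force': 0.0, 'width': 0.08520797790769928}
```

View pics/top0.png

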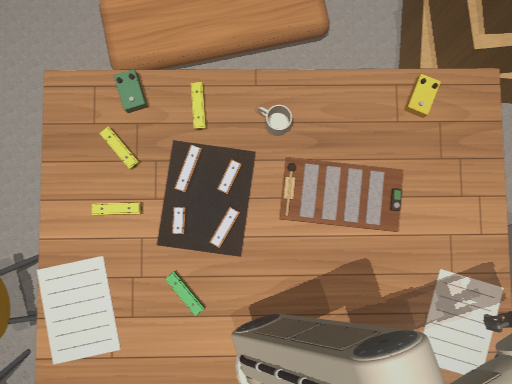

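View pics/scene0.png

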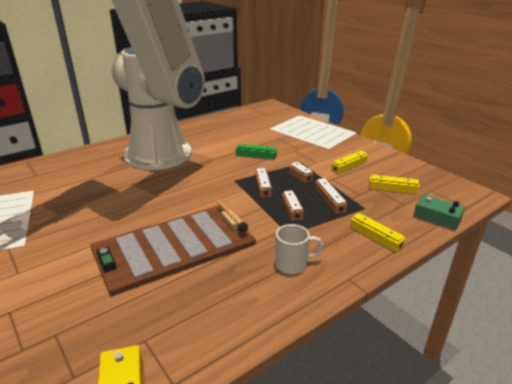

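The top view shows the four loose white-topped bars on the mat at (188,168), (229,177), (179,220) and (225,228). The green and yellow bars off the mat are look-alikes. The mallet is at the left end of the board (290,188), by pad 1 (310,190). The metronome is at (397,199) and the mug at (278,120).

```bash
cat > m.py <<'E'
from h import *
def rects(mask,W,z,K,T,amin,d=None):
    """project mask pixels on plane z, minAreaRect in world xy"""
    out=[]
    n,lab,st,c=cv2.connectedComponentsWithStats(mask.astype(np.uint8))
    for i in range(1,n):
        if st[i,4]<amin: continue
        cs,_=cv2.findContours((lab==i).astype(np.uint8),cv2.RETR_EXTERNAL,cv2.CHAIN_APPROX_NONE)
        v,u=np.nonzero(lab==i)
        r=np.stack([(u-K[0,2])/K[0,0],-(v-K[1,2])/K[1,1],-np.ones(len(u))],-1)@T[:3,:3].T
        p=T[:3,3]+r*((z-T[2,3])/r[:,2])[:,None]
        R=cv2.minAreaRect((p[:,:2]*1000).astype(np.float32))
        b=cv2.boxPoints(R); e1=b[1]-b[0]; e2=b[2]-b[1]
        L=e1 if np.hypot(*e1)>np.hypot(*e2) else e2
        a=np.arctan2(L[1],L[0]); a=(a+np.pi/2)%np.pi-np.pi/2
        zz=np.median(W[lab==i][:,2])
        out.append((c[i].round().tolist(),np.round(R[0],1).tolist(),np.round(sorted(R[1]),1).tolist(),round(float(a),3),round(float(zz)*1000,1)))
    return out
E
python3 - <<'E'
from m import *
f=np.load("top0.npz"); im,d,K,T=[f[k] for k in("im","d","K","T")]
W=world(d,K,T); hsv=cv2.cvtColor(im,cv2.COLOR_RGB2HSV)
roi=np.zeros(d.shape,bool); roi[145:252,160:250]=1
white=roi&(hsv[...,2]>150)&(hsv[...,1]<60)
for r in rects(white,W,.04,K,T,30): print("bar",r)
roi[:]=0; roi[155:235,284:405]=1
g=roi&(hsv[...,1]<45)&(hsv[...,2]>90)
for r in rects(g,W,.021,K,T,100): print("pad",r)
print(W[190,310],W[120,278],"mug")
E
```

```text
bar ([187.0, 168.0], [618.8, 274.6], [28.1, 144.6], -0.358, 40.3)
bar ([229.0, 176.0], [591.8, 144.4], [27.6, 100.0], -0.448, 41.1)
bar ([178.0, 220.0], [454.8, 304.0], [27.9, 74.5], -0.011, 40.3)
bar ([224.0, 227.0], [432.1, 160.2], [27.7, 122.7], -0.534, 40.6)
pad ([309.0, 190.0], [545.3, -108.8], [42.6, 168.3], -0.115, 21.0)
pad ([331.0, 193.0], [537.2, -178.4], [42.6, 168.3], -0.118, 21.1)
pad ([353.0, 195.0], [528.7, -248.1], [43.4, 169.1], -0.122, 21.2)
pad ([374.0, 197.0], [520.7, -317.1], [43.7, 169.1], -0.12, 20.9)
[ 0.54634782 -0.11271406  0.0148358 ] [ 0.77667548 -0.0142962   0.00399138] mug
```

By plate length (the wood is 6 mm longer), the four candidates on the mat are: (187,168) = bar150, at 144.6 mm; (224,227) = bar128, at 122.7 mm; (229,176) = bar106, at 100 mm; (178,220) = bar84, at 74.5 mm. Only these are brown with aluminium plates, and the yellow and green ones are decoys. I'll confirm this in one crop.

```bash
cat > go.py <<'E'
# usage: go.py x y z yaw  -> shift in tool axes (cm) at present yaw and at target yaw, and turn about tool z
import sys; from h import *
s=status.get_state(); R=np.array(s["eef_rot"]); p=np.array(s["position"]); x,y,z,a=map(float,sys.argv[1:5])
yaw=np.arctan2(R[1,0],R[0,0]); D=np.array([x,y,z])-p
G=np.array([[np.cos(a),np.sin(a),0],[np.sin(a),-np.cos(a),0],[0,0,-1]])
print("t %.2f pos"%s["t"],p.round(4),"yaw %.3f"%yaw,"width %.4f F %.1f"%(s["width"],s["finger_force"]),"wf",np.round(s["wrist_force"],1))
print("shift now-axes",(R.T@D*100).round(2),"target-axes",(G.T@D*100).round(2),"turn z %.3f"%(yaw-a), "tilt",np.round(R[2,:2],4))
E
python3 - <<'E'
import cv2; i=cv2.imread("pics/top0.png")[135:260,150:260]; cv2.imwrite("pics/crop1.png",cv2.resize(i,None,fx=4.5,fy=4.5,interpolation=cv2.INTER_CUBIC))
E
python3 go.py .432 .160 .1 -.534
```

```text
t 0.10 pos [ 0.1934 -0.5939  0.2306] yaw 0.315 width 0.0852 F 0.0 wf [-0.3  0.6 -0.1]
shift now-axes [ 46.03 -64.28  13.15] target-axes [-17.83 -77.04  13.06] turn z 0.849 tilt [ 0.     -0.0012]
```

View pics/crop1.png

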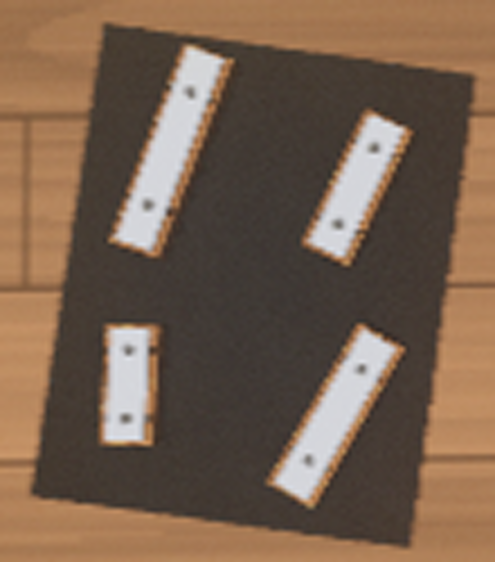

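The crop shows four brown bars with aluminium plates and two bolts each, all on the mat. The lower right one, at crop (336,415), is the 128 mm bar, and I'll fetch it first.

Request:
step_arm:
  increments:
    - [[2.88,-4.02,0],[0,0,0],1]
    - [[2.88,-4.02,0],[0,0,0],1]
    - [[2.88,-4.02,0],[0,0,0],1]
    - [[2.88,-4.02,0],[0,0,0],1]
    - [[2.88,-4.02,0],[0,0,0],1]
    - [[2.88,-4.02,0],[0,0,0],1]
    - [[2.88,-4.02,0],[0,0,0],1]
    - [[2.88,-4.02,0],[0,0,0],1]
  newtons: 40

```text
t: 1.1
position: [0.3131, -0.2156, 0.2312]
eef_rot: [[0.951, 0.309, 0.0], [0.309, -0.951, 0.0], [0.0, 0.0, -1.0]]
wrist_force: [-0.0, -1.1, -0.4]
width: 0.0851
finger_force: 0.0
```

Request:
step_arm:
  increments:
    - [[2.88,-4.02,0],[0,0,0],1]
    - [[2.88,-4.02,0],[0,0,0],1]
    - [[2.88,-4.02,0],[0,0,0],1]
    - [[2.88,-4.02,0],[0,0,0],1]
    - [[2.88,-4.02,0],[0,0,0],1]
    - [[2.88,-4.02,0],[0,0,0],1]
    - [[2.88,-4.02,0],[0,0,0],1]
    - [[2.88,-4.02,0],[0,0,0],1]

```text
t: 2.1
position: [0.4326, 0.1617, 0.2312]
eef_rot: [[0.951, 0.31, -0.0], [0.31, -0.951, -0.0], [-0.0, 0.0, -1.0]]
wrist_force: [1.5, -1.0, -0.1]
width: 0.085
finger_force: 0.0
```

Request:
step_arm:
  increments:
    - [[0,0,2],[0,0,0.14],1]
    - [[0,0,2],[0,0,0.14],1]
    - [[0,0,2],[0,0,0.14],1]
    - [[0,0,2],[0,0,0.14],1]
    - [[0,0,2],[0,0,0.14],1]
    - [[0,0,2],[0,0,0.15],1]
    - [[0,0,0],[0,0,0],1]
    - [[0,0,0],[0,0,0],1]

```text
t: 3.1
position: [0.4328, 0.1601, 0.1117]
eef_rot: [[0.862, -0.507, 0.0], [-0.507, -0.862, 0.0], [0.0, -0.0, -1.0]]
wrist_force: [0.8, -0.7, 0.7]
width: 0.0855
finger_force: 0.0
```

```bash
python3 go.py .4321 .1602 .005 -.534
python3 - <<'E'
from m import *
im,d,K,T,m=grab("wrist"); cv2.imwrite("pics/w1.png",im[...,::-1])
W=world(d,K,T); hsv=cv2.cvtColor(im,cv2.COLOR_RGB2HSV)
w=(W[...,2]>.03)&(W[...,2]<.05)&(hsv[...,2]>150)&(hsv[...,1]<60)&(d>0)
for r in rects(w,W,.038,K,T,200): print(r)
E
```

```text
t 3.10 pos [0.4328 0.1601 0.1117] yaw -0.532 width 0.0855 F 0.0 wf [ 0.8 -0.7  0.7]
shift now-axes [-0.07  0.02 10.67] target-axes [-0.06  0.02 10.67] turn z 0.002 tilt [ 0.0002 -0.0002]
([155.0, 29.0], [560.5, 158.7], [27.2, 33.3], -0.443, 39.3)
([262.0, 194.0], [431.6, 159.2], [26.8, 121.6], -0.531, 39.3)
([5.0, 142.0], [556.2, 283.8], [9.9, 27.5], -0.77, 38.9)
([77.0, 257.0], [461.7, 302.0], [27.9, 62.7], -0.055, 39.2)
```

View pics/w1.png

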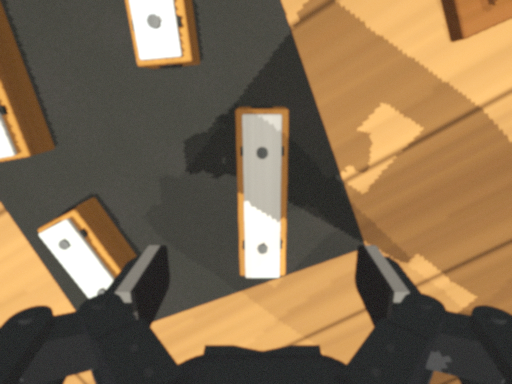

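The wrist view has the 128 mm bar centred between the open fingers at (262,194), and its position agrees with the top camera to about 1 mm. I'll descend and grip.

Request:
step_arm:
  increments:
    - [[-0.1,0.05,3],[0,0,0],1]
    - [[0,0,3],[0,0,0],1]
    - [[0,0,2.5],[0,0,0],1]
    - [[0,0,1.2],[0,0,0],1]
    - [[0,0,0.9],[0,0,0],1]
    - [[0,0,0],[0,0,0],0]
    - [[0,0,0],[0,0,0],0]
    - [[0,0,0],[0,0,0],0]

```text
t: 4.15
position: [0.4319, 0.1603, 0.006]
eef_rot: [[0.86, -0.51, 0.001], [-0.51, -0.86, 0.0], [0.001, -0.001, -1.0]]
wrist_force: [-0.5, -0.4, 7.4]
width: 0.0354
finger_force: 39.5
```

Request:
step_arm:
  increments:
    - [[0,0,0],[0,0,0],0]
    - [[0,0,0],[0,0,0],0]
    - [[0,0,0],[0,0,0],0]
    - [[0,0,0],[0,0,0],0]
    - [[0,0,-1],[0,0,0],0]
    - [[0,0,-3],[0,0,0],0]
    - [[0,0,-3],[0,0,0],0]
    - [[0,0,-3],[0,0,0],0]

```text
t: 5.15
position: [0.4312, 0.16, 0.1068]
eef_rot: [[0.86, -0.51, 0.0], [-0.51, -0.86, 0.0], [0.0, -0.0, -1.0]]
wrist_force: [0.2, 0.5, -2.1]
width: 0.0352
finger_force: 40.3
```

```bash
python3 go.py .5372 -.1784 .1 -.119
```

```text
t 5.15 pos [0.4312 0.16   0.1068] yaw -0.535 width 0.0352 F 40.3 wf [ 0.2  0.5 -2.1]
shift now-axes [26.37 23.7   0.68] target-axes [14.54 32.34  0.68] turn z -0.416 tilt [ 0.0001 -0.0002]
```

Request:
step_arm:
  increments:
    - [[0,0,0],[0,0,-0.139],0]
    - [[0,0,0],[0,0,-0.139],0]
    - [[0,0,0],[0,0,-0.138],0]
    - [[1.82,4.04,0],[0,0,0],0]
    - [[1.82,4.04,0],[0,0,0],0]
    - [[1.82,4.04,0],[0,0,0],0]
    - [[1.82,4.04,0],[0,0,0],0]
    - [[1.82,4.04,0],[0,0,0],0]

```text
t: 6.15
position: [0.498, -0.0528, 0.106]
eef_rot: [[0.993, -0.119, 0.001], [-0.119, -0.993, -0.0], [0.001, -0.0, -1.0]]
wrist_force: [0.6, 0.4, -1.7]
width: 0.0353
finger_force: 40.6
```

Request:
step_arm:
  increments:
    - [[1.82,4.04,0],[0,0,0],0]
    - [[1.82,4.04,0],[0,0,0],0]
    - [[1.82,4.04,0],[0,0,0],0]
    - [[0,0,3],[0,0,0],0]
    - [[0,0,2],[0,0,0],0]
    - [[0,0,0],[0,0,0],0]
    - [[0,0,0],[0,0,0],0]
    - [[0,0,0],[0,0,0],0]

```text
t: 7.15
position: [0.5383, -0.1783, 0.0565]
eef_rot: [[0.993, -0.119, 0.002], [-0.119, -0.993, -0.001], [0.002, 0.0, -1.0]]
wrist_force: [-1.3, 0.3, -1.7]
width: 0.0357
finger_force: 40.6
```

```bash
python3 go.py .5372 -.1784 .0235 -.119
python3 - <<'E'
from m import *
im,d,K,T,m=grab("wrist"); cv2.imwrite("pics/w2.png",im[...,::-1])
W=world(d,K,T); hsv=cv2.cvtColor(im,cv2.COLOR_RGB2HSV)
g=(hsv[...,1]<45)&(hsv[...,2]>60)&(W[...,2]<.03)&(W[...,2]>.012)&(d>0)
for r in rects(g,W,.021,K,T,400): print("pad",r)
E
```

```text
t 7.15 pos [ 0.5383 -0.1783  0.0565] yaw -0.119 width 0.0357 F 40.6 wf [-1.3  0.3 -1.7]
shift now-axes [-0.11  0.03  3.3 ] target-axes [-0.1   0.03  3.3 ] turn z 0.000 tilt [0.0017 0.0004]
pad ([139.0, 174.0], [564.2, -112.5], [44.1, 130.9], -0.117, 19.3)
pad ([260.0, 95.0], [609.7, -187.3], [22.9, 43.3], 1.453, 19.3)
pad ([382.0, 174.0], [548.0, -249.6], [44.0, 130.9], -0.118, 19.3)
pad ([484.0, 219.0], [521.8, -316.0], [44.9, 168.4], -0.115, 19.3)
```

View pics/w2.png

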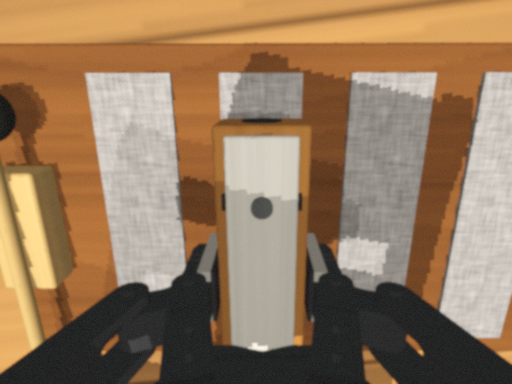

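The wrist view has the held bar above pad 2 (260,95), lined up with it, and pad 4 agrees with the top camera to about 1 mm. I'll lower it and let go with the fingers only part open.

Request:
step_arm:
  increments:
    - [[-0.05,0.03,1.5],[0,0,0],0]
    - [[-0.05,0,1],[0,0,0],0]
    - [[0,0,0.5],[0,0,0],0]
    - [[0,0,0.3],[0,0,0],0]
    - [[0,0,0],[0,0,0],0]
    - [[0,0,0],[0,0,0],0]
    - [[0,0,0],[0,0,0],0]
    - [[0,0,0],[0,0,0],0]

```text
t: 8.2
position: [0.5359, -0.1781, 0.0231]
eef_rot: [[0.993, -0.119, -0.001], [-0.119, -0.993, 0.0], [-0.001, -0.0, -1.0]]
wrist_force: [-5.6, 1.8, 14.0]
width: 0.0353
finger_force: 42.6
```

Request:
step_arm:
  increments:
    - [[0,0,-0.05],[0,0,0],0]
    - [[0,0,0],[0,0,0],0.6]
    - [[0,0,0],[0,0,0],0.6]
    - [[0,0,0],[0,0,0],0.6]
    - [[0,0,-1],[0,0,0],0.6]
    - [[0,0,-2],[0,0,0],0.6]
    - [[0,0,-3],[0,0,0],0.6]
    - [[0,0,-3],[0,0,0],0.6]

```text
t: 9.2
position: [0.5365, -0.1783, 0.1142]
eef_rot: [[0.993, -0.119, 0.0], [-0.119, -0.993, -0.0], [0.0, 0.0, -1.0]]
wrist_force: [0.7, 0.3, 0.3]
width: 0.0513
finger_force: 0.0
```

```bash
cat > look.py <<'E'
from m import *
import sys
im,d,K,T,m=grab("wrist"); 
if len(sys.argv)>1: cv2.imwrite(sys.argv[1],im[...,::-1])
W=world(d,K,T); hsv=cv2.cvtColor(im,cv2.COLOR_RGB2HSV)
w=(W[...,2]>.027)&(hsv[...,2]>70)&(hsv[...,1]<60)&(d>0)
v,u=np.indices(d.shape); w&=(v<300)
for lo,hi,z in((.03,.046,.038),(.046,.07,.055)):
    for r in rects(w&(W[...,2]>lo)&(W[...,2]<hi),W,z,K,T,300): print(z,r)
E
python3 look.py; python3 go.py .5918 .1440 .115 -.448
```

```text
0.055 ([262.0, 199.0], [535.7, -179.3], [27.3, 121.9], -0.118, 56.3)
t 9.25 pos [ 0.5386 -0.1791  0.118 ] yaw -0.119 width 0.0511 F 0.0 wf [ 1.5 -0.6  2.7]
shift now-axes [  1.43 -32.71   0.28] target-axes [ -9.2  -31.42   0.3 ] turn z 0.329 tilt [0.0052 0.0011]
```

Request:
step_arm:
  increments:
    - [[0.2,-4.09,0],[0,0,0],1]
    - [[0.2,-4.09,0],[0,0,0],1]
    - [[0.2,-4.09,0],[0,0,0],1]
    - [[0.2,-4.09,0],[0,0,0],1]
    - [[0.2,-4.09,0],[0,0,0],1]
    - [[0.2,-4.09,0],[0,0,0],1]
    - [[0.2,-4.09,0],[0,0,0],1]
    - [[0.2,-4.09,0],[0,0,0],1]

```text
t: 10.25
position: [0.5916, 0.146, 0.1134]
eef_rot: [[0.993, -0.119, 0.001], [-0.119, -0.993, 0.0], [0.001, -0.0, -1.0]]
wrist_force: [0.8, 0.1, -0.1]
width: 0.0855
finger_force: 0.0
```

Request:
step_arm:
  increments:
    - [[0,0,1],[0,0,0.11],1]
    - [[0,0,1],[0,0,0.11],1]
    - [[0,0,1],[0,0,0.11],1]
    - [[0,0,0],[0,0,0],1]
    - [[0,0,0],[0,0,0],1]
    - [[0,0,0],[0,0,0],1]
    - [[0,0,0],[0,0,0],1]
    - [[0,0,0],[0,0,0],1]

```text
t: 11.25
position: [0.5914, 0.1446, 0.083]
eef_rot: [[0.901, -0.434, 0.0], [-0.434, -0.901, 0.0], [0.0, -0.0, -1.0]]
wrist_force: [0.1, 0.3, 0.1]
width: 0.0854
finger_force: 0.0
```

```bash
python3 look.py; python3 go.py .5918 .1440 .006 -.448
```

```text
0.038 ([261.0, 209.0], [590.8, 144.1], [27.5, 99.2], -0.448, 39.3)
0.038 ([53.0, 224.0], [637.6, 265.8], [29.0, 101.6], -0.356, 39.3)
t 11.30 pos [0.5913 0.1446 0.0829] yaw -0.449 width 0.0856 F 0.0 wf [-0.8 -0.4 -0.3]
shift now-axes [0.07 0.04 7.69] target-axes [0.07 0.03 7.69] turn z -0.001 tilt [ 0.0001 -0.0001]
```

Request:
step_arm:
  increments:
    - [[0,0.04,3],[0,0,0],1]
    - [[0,0,2.5],[0,0,0],1]
    - [[0,0,1.4],[0,0,0],1]
    - [[0,0,0.8],[0,0,0],1]
    - [[0,0,0],[0,0,0],0]
    - [[0,0,0],[0,0,0],0]
    - [[0,0,0],[0,0,0],0]
    - [[0,0,0],[0,0,0],0]

```text
t: 12.3
position: [0.5918, 0.1445, 0.0067]
eef_rot: [[0.901, -0.434, 0.001], [-0.434, -0.901, 0.0], [0.001, -0.001, -1.0]]
wrist_force: [-0.0, 0.3, 6.9]
width: 0.0355
finger_force: 41.3
```

Request:
step_arm:
  increments:
    - [[0,0,0],[0,0,0],0]
    - [[0,0,0],[0,0,0],0]
    - [[0,0,-1],[0,0,0],0]
    - [[0,0,-3],[0,0,0],0]
    - [[0,0,-3],[0,0,0],0]
    - [[0,0,-3],[0,0,0],0]
    - [[0,0,0],[0,0,0],0]
    - [[0,0,0],[0,0,0],0]

```text
t: 13.3
position: [0.5905, 0.1441, 0.1052]
eef_rot: [[0.901, -0.434, -0.001], [-0.434, -0.901, -0.0], [-0.001, 0.001, -1.0]]
wrist_force: [-0.6, -0.3, -2.5]
width: 0.0354
finger_force: 40.5
```

```bash
python3 go.py .5290 -.2478 .106 -.119
```

```text
t 13.30 pos [0.5905 0.1441 0.1052] yaw -0.449 width 0.0354 F 40.5 wf [-0.6 -0.3 -2.5]
shift now-axes [11.48 37.97 -0.07] target-axes [-1.45 39.64 -0.08] turn z -0.330 tilt [-0.0007  0.0006]
```

Request:
step_arm:
  increments:
    - [[0,0,0],[0,0,-0.11],0]
    - [[0,0,0],[0,0,-0.11],0]
    - [[0,0,0],[0,0,-0.11],0]
    - [[-0.19,4.96,0],[0,0,0],0]
    - [[-0.19,4.96,0],[0,0,0],0]
    - [[-0.19,4.96,0],[0,0,0],0]
    - [[-0.19,4.96,0],[0,0,0],0]
    - [[-0.19,4.96,0],[0,0,0],0]

```text
t: 14.3
position: [0.5508, -0.1021, 0.1043]
eef_rot: [[0.993, -0.119, -0.002], [-0.119, -0.993, 0.0], [-0.002, -0.0, -1.0]]
wrist_force: [-0.2, -0.5, -1.4]
width: 0.0356
finger_force: 40.6
```

Request:
step_arm:
  increments:
    - [[-0.19,4.96,0],[0,0,0],0]
    - [[-0.19,4.96,0],[0,0,0],0]
    - [[-0.19,4.96,0],[0,0,0],0]
    - [[0,0,0],[0,0,0],0]
    - [[0,0,3],[0,0,0],0]
    - [[0,0,1],[0,0,0],0]
    - [[0,0,0],[0,0,0],0]
    - [[0,0,0],[0,0,0],0]

```text
t: 15.3
position: [0.5293, -0.2476, 0.0663]
eef_rot: [[0.993, -0.118, 0.0], [-0.118, -0.993, -0.0], [0.0, 0.0, -1.0]]
wrist_force: [0.3, -0.8, -1.8]
width: 0.0354
finger_force: 40.7
```

```bash
python3 go.py .5290 -.2478 .0235 -.119
```

```text
t 15.30 pos [ 0.5293 -0.2476  0.0663] yaw -0.119 width 0.0354 F 40.7 wf [ 0.3 -0.8 -1.8]
shift now-axes [-0.03  0.03  4.28] target-axes [-0.03  0.03  4.28] turn z 0.000 tilt [0.0004 0.0001]
```

Request:
step_arm:
  increments:
    - [[0,0,2],[0,0,0],0]
    - [[0,0,1.2],[0,0,0],0]
    - [[0,0,0.7],[0,0,0],0]
    - [[0,0,0.3],[0,0,0],0]
    - [[0,0,0],[0,0,0],0]
    - [[0,0,0],[0,0,0],0]
    - [[0,0,0],[0,0,0],0]
    - [[0,0,0],[0,0,0],0]

```text
t: 16.3
position: [0.5289, -0.248, 0.0239]
eef_rot: [[0.993, -0.119, 0.0], [-0.119, -0.993, -0.0], [0.0, 0.0, -1.0]]
wrist_force: [0.6, -0.5, -1.6]
width: 0.0353
finger_force: 40.9
```

Request:
step_arm:
  increments:
    - [[0,0,0],[0,0,0],0.6]
    - [[0,0,0],[0,0,0],0.6]
    - [[0,0,0],[0,0,0],0.6]
    - [[0,0,-1],[0,0,0],0.6]
    - [[0,0,-3],[0,0,0],0.6]
    - [[0,0,-4],[0,0,0],0.6]
    - [[0,0,-1],[0,0,0],0.6]
    - [[0,0,0],[0,0,0],0.6]

```text
t: 17.3
position: [0.5292, -0.2481, 0.1146]
eef_rot: [[0.993, -0.119, 0.001], [-0.119, -0.993, -0.001], [0.001, 0.0, -1.0]]
wrist_force: [-0.6, -0.6, -0.4]
width: 0.0511
finger_force: 0.0
```

```bash
python3 look.py; python3 go.py .4548 .3035 .114 -.011
```

```text
0.038 ([446.0, 224.0], [493.4, -381.9], [20.8, 21.6], 1.452, 42.0)
0.055 ([154.0, 190.0], [537.7, -180.0], [28.0, 117.4], -0.114, 56.3)
0.055 ([262.0, 203.0], [527.9, -249.0], [27.6, 99.7], -0.118, 56.3)
t 17.35 pos [ 0.5285 -0.2477  0.1135] yaw -0.119 width 0.0515 F 0.0 wf [-0.2 -0.4  0.1]
shift now-axes [-1.388e+01 -5.386e+01 -4.000e-02] target-axes [-7.980e+00 -5.504e+01 -5.000e-02] turn z -0.108 tilt [-0.0002 -0.0001]
```

Request:
step_arm:
  increments:
    - [[-1.16,-4.49,0],[0,0,0],1]
    - [[-1.16,-4.49,0],[0,0,0],1]
    - [[-1.16,-4.49,0],[0,0,0],1]
    - [[-1.16,-4.49,0],[0,0,0],1]
    - [[-1.16,-4.49,0],[0,0,0],1]
    - [[-1.16,-4.49,0],[0,0,0],1]
    - [[-1.16,-4.49,0],[0,0,0],1]
    - [[-1.16,-4.49,0],[0,0,0],1]

```text
t: 18.35
position: [0.4781, 0.121, 0.1124]
eef_rot: [[0.993, -0.119, -0.002], [-0.119, -0.993, -0.001], [-0.002, 0.001, -1.0]]
wrist_force: [1.4, 0.4, -0.4]
width: 0.0855
finger_force: 0.0
```

Request:
step_arm:
  increments:
    - [[-1.16,-4.49,0],[0,0,0],1]
    - [[-1.16,-4.49,0],[0,0,0],1]
    - [[-1.16,-4.49,0],[0,0,0],1]
    - [[-1.16,-4.49,0],[0,0,0],1]
    - [[0,0,1.5],[0,0,-0.108],1]
    - [[0,0,1.5],[0,0,0],1]
    - [[0,0,0],[0,0,0],1]
    - [[0,0,0],[0,0,0],1]

```text
t: 19.35
position: [0.4547, 0.303, 0.0835]
eef_rot: [[1.0, -0.013, -0.001], [-0.013, -1.0, -0.0], [-0.001, 0.0, -1.0]]
wrist_force: [-0.2, 0.4, 0.1]
width: 0.0854
finger_force: 0.0
```

```bash
python3 look.py; python3 go.py .4548 .3035 .006 -.011
```

```text
0.038 ([274.0, 24.0], [564.1, 293.7], [27.1, 30.1], -0.359, 39.2)
0.038 ([261.0, 212.0], [454.0, 302.5], [27.4, 78.4], -0.059, 39.3)
t 19.40 pos [0.455  0.3032 0.0839] yaw -0.013 width 0.0853 F 0.0 wf [-0.2  0.2  0.3]
shift now-axes [-0.02 -0.03  7.79] target-axes [-0.02 -0.03  7.79] turn z -0.002 tilt [ 0.0001 -0.0001]
```

Request:
step_arm:
  increments:
    - [[-0.07,0.07,3],[0,0,0.044],1]
    - [[0,0,2.5],[0,0,0],1]
    - [[0,0,1.4],[0,0,0],1]
    - [[0,0,0.8],[0,0,0],1]
    - [[0,0,0],[0,0,0],0]
    - [[0,0,0],[0,0,0],0]
    - [[0,0,0],[0,0,0],0]
    - [[0,0,0],[0,0,0],0]

```text
t: 20.4
position: [0.4545, 0.3033, 0.0076]
eef_rot: [[0.998, -0.055, 0.001], [-0.055, -0.998, 0.001], [0.001, -0.001, -1.0]]
wrist_force: [-0.0, -0.9, 6.3]
width: 0.0354
finger_force: 40.7
```

Request:
step_arm:
  increments:
    - [[0,0,0],[0,0,0],0]
    - [[0,0,0],[0,0,0],0]
    - [[0,0,-1],[0,0,0],0]
    - [[0,0,-3],[0,0,0],0]
    - [[0,0,-3],[0,0,0],0]
    - [[0,0,-3],[0,0,0],0]
    - [[0,0,0],[0,0,0],0]
    - [[0,0,0],[0,0,0],0]

```text
t: 21.4
position: [0.4536, 0.3027, 0.1065]
eef_rot: [[0.998, -0.055, -0.0], [-0.055, -0.998, -0.0], [-0.0, 0.0, -1.0]]
wrist_force: [0.0, -0.2, -0.5]
width: 0.0353
finger_force: 40.1
```

```bash
python3 go.py .5212 -.3165 .106 -.119
```

```text
t 21.40 pos [0.4536 0.3027 0.1065] yaw -0.055 width 0.0353 F 40.1 wf [ 0.  -0.2 -0.5]
shift now-axes [1.016e+01 6.145e+01 6.000e-02] target-axes [1.406e+01 6.068e+01 5.000e-02] turn z 0.064 tilt [-0.0003  0.0002]
```

Request:
step_arm:
  increments:
    - [[0,0,0],[0,0,0.064],0]
    - [[1.08,4.67,0],[0,0,0],0]
    - [[1.08,4.67,0],[0,0,0],0]
    - [[1.08,4.67,0],[0,0,0],0]
    - [[1.08,4.67,0],[0,0,0],0]
    - [[1.08,4.67,0],[0,0,0],0]
    - [[1.08,4.67,0],[0,0,0],0]
    - [[1.08,4.67,0],[0,0,0],0]

```text
t: 22.4
position: [0.4893, -0.0321, 0.1056]
eef_rot: [[0.993, -0.119, -0.002], [-0.119, -0.993, 0.0], [-0.002, 0.0, -1.0]]
wrist_force: [0.7, -0.0, -1.0]
width: 0.0355
finger_force: 40.3
```

Request:
step_arm:
  increments:
    - [[1.08,4.67,0],[0,0,0],0]
    - [[1.08,4.67,0],[0,0,0],0]
    - [[1.08,4.67,0],[0,0,0],0]
    - [[1.08,4.67,0],[0,0,0],0]
    - [[1.08,4.67,0],[0,0,0],0]
    - [[1.08,4.67,0],[0,0,0],0]
    - [[0,0,1],[0,0,0],0]
    - [[0,0,2],[0,0,0],0]

```text
t: 23.4
position: [0.5206, -0.316, 0.0752]
eef_rot: [[0.993, -0.12, -0.001], [-0.12, -0.993, 0.001], [-0.001, -0.001, -1.0]]
wrist_force: [-0.1, -0.4, -1.0]
width: 0.0353
finger_force: 40.4
```

```bash
python3 go.py .5212 -.3165 .0245 -.119
```

```text
t 23.40 pos [ 0.5206 -0.316   0.0752] yaw -0.120 width 0.0353 F 40.4 wf [-0.1 -0.4 -1. ]
shift now-axes [0.07 0.05 5.07] target-axes [0.07 0.04 5.07] turn z -0.001 tilt [-0.0011 -0.0008]
```

Request:
step_arm:
  increments:
    - [[0.05,0.05,2.5],[0,0,0],0]
    - [[0,0,1.4],[0,0,0],0]
    - [[0,0,0.8],[0,0,0],0]
    - [[0,0,0.4],[0,0,0],0]
    - [[0,0,0],[0,0,0],0]
    - [[0,0,0],[0,0,0],0]
    - [[0,0,0],[0,0,0],0]
    - [[0,0,0],[0,0,0],0]

```text
t: 24.4
position: [0.5218, -0.3172, 0.0261]
eef_rot: [[0.993, -0.119, 0.0], [-0.119, -0.993, -0.0], [0.0, 0.0, -1.0]]
wrist_force: [0.2, -0.1, -1.6]
width: 0.0354
finger_force: 40.4
```

Request:
step_arm:
  increments:
    - [[0,0,0],[0,0,0],0.6]
    - [[0,0,0],[0,0,0],0.6]
    - [[0,0,0],[0,0,0],0.6]
    - [[0,0,-1],[0,0,0],0.6]
    - [[0,0,-3],[0,0,0],0.6]
    - [[0,0,-4],[0,0,0],0.6]
    - [[0,0,-1],[0,0,0],0.6]
    - [[0,0,0],[0,0,0],0.6]

```text
t: 25.4
position: [0.522, -0.3173, 0.1166]
eef_rot: [[0.993, -0.119, 0.001], [-0.119, -0.993, -0.001], [0.001, 0.001, -1.0]]
wrist_force: [0.3, 0.1, -0.6]
width: 0.0513
finger_force: 0.0
```

```bash
python3 look.py; python3 go.py .6180 .2740 .114 -.358
```

```text
0.038 ([349.0, 225.0], [493.2, -380.8], [18.8, 19.0], -1.178, 42.1)
0.055 ([53.0, 201.0], [535.2, -179.7], [28.0, 121.8], -0.113, 56.3)
0.055 ([157.0, 199.0], [527.8, -249.2], [27.4, 100.0], -0.117, 56.3)
0.055 ([261.0, 204.0], [521.3, -318.3], [27.2, 77.5], -0.119, 56.3)
t 25.45 pos [ 0.5214 -0.3169  0.1155] yaw -0.119 width 0.0512 F 0.0 wf [ 0.2 -0.6 -0.1]
shift now-axes [  2.57 -59.82   0.15] target-axes [-11.66 -58.73   0.15] turn z 0.239 tilt [-0.0002 -0.0001]
```

Request:
step_arm:
  increments:
    - [[0.2,-4.6,0],[0,0,0],1]
    - [[0.2,-4.6,0],[0,0,0],1]
    - [[0.2,-4.6,0],[0,0,0],1]
    - [[0.2,-4.6,0],[0,0,0],1]
    - [[0.2,-4.6,0],[0,0,0],1]
    - [[0.2,-4.6,0],[0,0,0],1]
    - [[0.2,-4.6,0],[0,0,0],1]
    - [[0.2,-4.6,0],[0,0,0],1]

```text
t: 26.45
position: [0.5803, 0.0478, 0.1141]
eef_rot: [[0.993, -0.119, -0.003], [-0.119, -0.993, -0.0], [-0.003, 0.001, -1.0]]
wrist_force: [1.3, -0.3, -0.5]
width: 0.0852
finger_force: 0.0
```

Request:
step_arm:
  increments:
    - [[0.2,-4.6,0],[0,0,0],1]
    - [[0.2,-4.6,0],[0,0,0],1]
    - [[0.2,-4.6,0],[0,0,0],1]
    - [[0.2,-4.6,0],[0,0,0],1]
    - [[0.2,-4.6,0],[0,0,0],1]
    - [[0,0,1.5],[0,0,0.12],1]
    - [[0,0,1.5],[0,0,0.12],1]
    - [[0,0,0],[0,0,0],1]

```text
t: 27.45
position: [0.6167, 0.2729, 0.0828]
eef_rot: [[0.937, -0.35, -0.005], [-0.351, -0.937, -0.002], [-0.004, 0.004, -1.0]]
wrist_force: [0.7, -0.3, -1.3]
width: 0.0855
finger_force: 0.0
```

```bash
python3 look.py; python3 go.py .6180 .2740 .006 -.357
```

```text
0.038 ([257.0, 194.0], [622.6, 272.1], [27.2, 134.2], -0.359, 39.2)
t 27.50 pos [0.6175 0.2731 0.084 ] yaw -0.357 width 0.0852 F 0.0 wf [-0.7  0.4  0.4]
shift now-axes [ 0.04 -0.12  7.8 ] target-axes [ 0.02 -0.1   7.8 ] turn z 0.000 tilt [-0.0023  0.0023]
```

Request:
step_arm:
  increments:
    - [[0.03,-0.08,3],[0,0,0],1]
    - [[0,0,2.5],[0,0,0],1]
    - [[0,0,1.4],[0,0,0],1]
    - [[0,0,0.8],[0,0,0],1]
    - [[0,0,0],[0,0,0],0]
    - [[0,0,0],[0,0,0],0]
    - [[0,0,0],[0,0,0],0]
    - [[0,0,0],[0,0,0],0]

```text
t: 28.5
position: [0.6199, 0.2746, 0.0098]
eef_rot: [[0.936, -0.351, 0.002], [-0.351, -0.936, 0.001], [0.001, -0.001, -1.0]]
wrist_force: [-0.1, 0.4, 5.4]
width: 0.0354
finger_force: 41.7
```

Request:
step_arm:
  increments:
    - [[0,0,0],[0,0,0],0]
    - [[0,0,0],[0,0,0],0]
    - [[0,0,-1],[0,0,0],0]
    - [[0,0,-3],[0,0,0],0]
    - [[0,0,-3],[0,0,0],0]
    - [[0,0,-3],[0,0,0],0]
    - [[0,0,0],[0,0,0],0]
    - [[0,0,0],[0,0,0],0]

```text
t: 29.5
position: [0.6185, 0.2739, 0.108]
eef_rot: [[0.936, -0.352, -0.001], [-0.352, -0.936, -0.0], [-0.001, 0.001, -1.0]]
wrist_force: [0.5, -0.2, -2.1]
width: 0.0355
finger_force: 41.0
```

```bash
python3 go.py .5452 -.1085 .106 -.119
```

```text
t 29.50 pos [0.6185 0.2739 0.108 ] yaw -0.359 width 0.0355 F 41.0 wf [ 0.5 -0.2 -2.1]
shift now-axes [ 6.58 38.38  0.23] target-axes [-2.74 38.84  0.2 ] turn z -0.240 tilt [-0.0008  0.0008]
```

Request:
step_arm:
  increments:
    - [[0,0,0],[0,0,-0.12],0]
    - [[0,0,0],[0,0,-0.12],0]
    - [[-0.35,4.86,0],[0,0,0],0]
    - [[-0.35,4.86,0],[0,0,0],0]
    - [[-0.35,4.86,0],[0,0,0],0]
    - [[-0.35,4.86,0],[0,0,0],0]
    - [[-0.35,4.86,0],[0,0,0],0]
    - [[-0.35,4.86,0],[0,0,0],0]

```text
t: 30.5
position: [0.5621, -0.0143, 0.1073]
eef_rot: [[0.993, -0.119, -0.003], [-0.119, -0.993, 0.0], [-0.002, 0.0, -1.0]]
wrist_force: [1.6, -0.5, -2.2]
width: 0.0352
finger_force: 40.9
```

Request:
step_arm:
  increments:
    - [[-0.35,4.86,0],[0,0,0],0]
    - [[-0.35,4.86,0],[0,0,0],0]
    - [[0,0,0],[0,0,0],0]
    - [[0,0,2],[0,0,0],0]
    - [[0,0,1.5],[0,0,0],0]
    - [[0,0,0],[0,0,0],0]
    - [[0,0,0],[0,0,0],0]
    - [[0,0,0],[0,0,0],0]

```text
t: 31.5
position: [0.5456, -0.1084, 0.0743]
eef_rot: [[0.993, -0.119, 0.001], [-0.119, -0.993, -0.0], [0.001, 0.0, -1.0]]
wrist_force: [-0.7, -0.2, -1.4]
width: 0.0358
finger_force: 41.0
```

```bash
python3 go.py .5452 -.1085 .0265 -.119
```

```text
t 31.50 pos [ 0.5456 -0.1084  0.0743] yaw -0.119 width 0.0358 F 41.0 wf [-0.7 -0.2 -1.4]
shift now-axes [-0.04  0.02  4.78] target-axes [-0.04  0.02  4.78] turn z 0.000 tilt [0.0009 0.    ]
```

Request:
step_arm:
  increments:
    - [[-0.04,0,2.2],[0,0,0],0]
    - [[0,0,1.4],[0,0,0],0]
    - [[0,0,0.8],[0,0,0],0]
    - [[0,0,0.4],[0,0,0],0]
    - [[0,0,0],[0,0,0],0]
    - [[0,0,0],[0,0,0],0]
    - [[0,0,0],[0,0,0],0]
    - [[0,0,0],[0,0,0],0]

```text
t: 32.5
position: [0.5445, -0.1084, 0.0268]
eef_rot: [[0.993, -0.119, -0.0], [-0.119, -0.993, 0.0], [-0.0, -0.0, -1.0]]
wrist_force: [-4.6, 0.4, 9.4]
width: 0.0354
finger_force: 42.5
```

Request:
step_arm:
  increments:
    - [[0,0,0],[0,0,0],0.6]
    - [[0,0,0],[0,0,0],0.6]
    - [[0,0,0],[0,0,0],0.6]
    - [[0,0,-1],[0,0,0],0.6]
    - [[0,0,-3],[0,0,0],0.6]
    - [[0,0,-4],[0,0,0],0.6]
    - [[0,0,-4],[0,0,0],0.6]
    - [[0,0,-4],[0,0,0],0.6]

```text
t: 33.5
position: [0.5446, -0.1084, 0.1878]
eef_rot: [[0.993, -0.119, 0.001], [-0.119, -0.993, -0.0], [0.001, 0.0, -1.0]]
wrist_force: [-0.6, -0.2, 0.4]
width: 0.051
finger_force: 0.0
```

Request:
step_arm:
  increments:
    - [[-5,0,-2],[0,0,0],0.6]
    - [[-5,0,-2],[0,0,0],0.6]
    - [[-4,0,0],[0,0,0],0.6]
    - [[-4,0,0],[0,0,0],0.6]
    - [[0,0,0],[0,0,0],0.6]
    - [[0,0,0],[0,0,0],0.6]
    - [[0,0,0],[0,0,0],0.6]
    - [[0,0,0],[0,0,0],0.6]

```text
t: 34.5
position: [0.3666, -0.0871, 0.2257]
eef_rot: [[0.993, -0.119, -0.0], [-0.119, -0.993, 0.0], [-0.0, -0.0, -1.0]]
wrist_force: [-0.1, 0.5, 0.4]
width: 0.0515
finger_force: 0.0
```

Run:
```python
from m import *
im,d,K,T,m=grab("wrist"); cv2.imwrite("pics/w9.png",im[...,::-1]); W=world(d,K,T); hsv=cv2.cvtColor(im,cv2.COLOR_RGB2HSV)
w=(W[...,2]>.046)&(W[...,2]<.07)&(hsv[...,2]>70)&(hsv[...,1]<60)&(d>0)
for r in rects(w,W,.055,K,T,100): print("wrist",r)
im,d,K,T,m=grab("top"); W=world(d,K,T); hsv=cv2.cvtColor(im,cv2.COLOR_RGB2HSV)
w=(W[...,2]>.05)&(W[...,2]<.07)&(hsv[...,2]>140)&(hsv[...,1]<60)
w[:,:280]=0;w[:,410:]=0
for r in rects(w,W,.055,K,T,20): print("top",r)
cv2.imwrite("pics/top9.png",cv2.resize(im[90:270,240:420,::-1],None,fx=3,fy=3))
print(W[120,278],status.get_state()["t"])
```

```text
wrist ([262.0, 26.0], [492.2, -103.4], [28.0, 43.1], -0.118, 56.2)
wrist ([342.0, 19.0], [490.0, -173.8], [27.8, 30.7], -0.118, 56.3)
wrist ([423.0, 12.0], [487.8, -243.7], [18.7, 28.2], 1.453, 56.2)
wrist ([500.0, 4.0], [486.2, -310.1], [6.1, 19.7], 1.453, 56.0)
top ([310.0, 190.0], [543.0, -109.5], [28.1, 143.8], -0.122, 57.9)
top ([333.0, 192.0], [536.0, -179.4], [27.8, 121.4], -0.115, 57.9)
top ([355.0, 194.0], [527.6, -249.0], [27.9, 99.1], -0.119, 57.9)
top ([378.0, 196.0], [521.5, -318.7], [27.5, 77.0], -0.116, 58.1)
[ 0.77712203 -0.01438663  0.00211113] 34.6
```

View pics/top9.png

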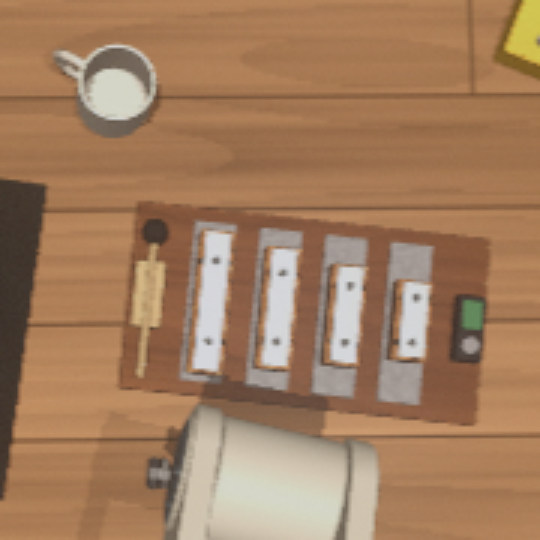

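View pics/w9.png

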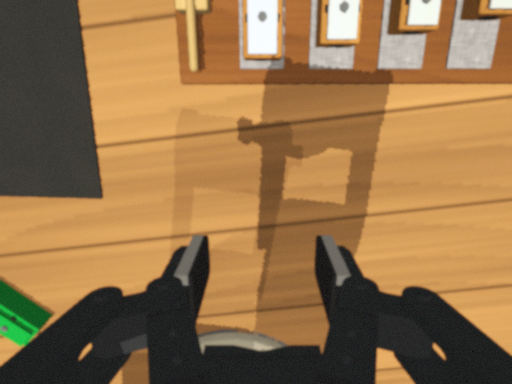

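The top crop shows the bars getting shorter from the mallet side (148,293) to the metronome (470,328). All four lie on their pads within about 2 mm and 0.005 rad, the mug hasn't moved and the arm is clear, so I'm handing the job in.

```bash
python3 -c "
from workcell import ticket; print(ticket.close_job())"
```

```text
the job is handed in; nothing more can be done
None
```

The four chime bars are on the pads in order, longest by the mallet and shortest by the metronome, each within about 2–3 mm of its pad's centre by the cameras; the mug was not moved and the job is handed in (no verdict was shown).

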